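# Hang the parts basket on the carrying stand and hold the stand up level

### The job

Hang the small steel basket, with its small white tin in it, by its carrying bar on the two hooks of the carrying stand, and let go of it while the stand is still standing on the table. Then take the stand by the flat grip on top of its mast, lift it at least 10 cm off the table and finish while holding it there, still and level, with the basket hanging on both hooks; do not tip the stand over or disturb the other things on the table.

Things in the scene. Friction and masses are not known exactly. Their poses are not given: they have to be found in the camera images.
- stand: loose carrying stand, 0.5 kg, 142 mm high: aluminium base plate 124 x 110 x 8 mm, dark steel counterweight on its -x side, mast in the middle with a flat black grip on top, two steel gooseneck hooks side by side on the +x side. Origin: underside of the plate, below the mast; +x from mast to hooks, z up. With the loaded basket on its hooks it balances under the grip
- stand_grip (a point): centre of the stand's flat black grip, 124 mm above the stand's underside. The grip is 14 mm thick (stand's x), 70 mm long (stand's y) and 36 mm high, half of it above this point: pinch it from above with the fingers closing along the stand's x
- stand_seat (a point): where the bar's centre line lies when the basket hangs: midway between the hooks, at x 90, z 118 mm of the stand. Hooks: 6 mm rods at y -26 and +26 (46 free between), each with a V seat (floor 12 mm wide, 4 mm below this point) between a hump on the mast side (10 mm above it) and an upturned tip (13 mm above it, outermost at x 112). From a few mm above the seat the bar drops in
- basket: small loose steel parts basket, 0.1 kg: open tray 48 (x) x 96 (y) x 34 mm high, one rigid carrying bar arched over it along its y. Origin: centre of its underside; either way round is right. Its tray cannot pass the hooks from above: bring it down outside the hook tips (55 mm out from the seat), slide it towards the mast with the bar just above the tips, bar along the stand's y, then lower it
- basket_bar (a point): middle of the basket's carrying bar, 95 mm above the basket's underside: round steel bar 8 mm thick, running 92 mm along the basket's y between two round uprights at y = -46 and +46 mm. Pinch it here from above with the fingers closing along the basket's x, so that both hooks find room beside the fingers
- tin: small round white tin with a red patch on its lid, standing in the basket, 37 mm wide, 19 mm high, about 0.06 kg; it stays in the basket. Origin: centre of its underside
- tape: roll of black tape, 62 mm wide, 19 mm high; bystander, leave it where it is; origin at the centre of its underside
- tweezers: light metal tweezers 119 mm long; bystander, leave it where it is; origin at the centre of its underside
- wick: flat yellow reel of desoldering braid 45 x 78 mm, 9 mm high; bystander, leave it where it is; origin at the centre of its underside
- pliers: red-handled pliers 155 mm long; bystander, leave it where it is; origin at the centre of its underside

How it is judged:
By the outcome, as a careful person would: the job done as asked, in the order asked, and still so for the second after the job is handed in, while the arm keeps its last pose, push and grip.
It also fails if it takes over 62 s, if anything falls off the work surface, if the arm or the gripper's body presses on something with over 40 N, if the wrist force passes 120 N, or if a joint passes its speed limit or range.

### The arm

A 7-joint arm with a two-finger parallel gripper is mounted at the origin on a cart in front of the work surface, level with it; the furniture and walls round the work are solid. World frame = base frame: x ahead of the robot, y to its left, z up, the work surface at z = 0. Lengths are in m, angles in rad, forces in N, time in s.
With the tool pointing down it reaches from about 0.425 to 0.925 m from the base axis. Payload 6.8 kg.
Tool frame: the origin (TCP) lies on the centre line of the jaws, within the pads' length; the fingertips stand bot.tip_reach ahead of it and the grasp point (between the pads) lies 3 mm ahead of it (bot.tip_reach is the distance from the TCP to the fingertips, in m); z points along the fingers, y is the line along which they close (so a half turn about z gives the same grasp; the last joint's range is limited). The gripper opens to 85 mm and grips with 20 to 120 N. Pads are 22 mm wide; open, the fingers measure 114 mm over their backs; the gripper's body (76 mm by 85 mm) begins 54 mm behind the grasp point. The pads swing forward as they close: fully open they stand 13 mm farther back than shut.
Start: joints at [-1.346, 0.477, 0.022, 1.555, -0.011, 1.109, -0.083], TCP at [0.221, 0.638, 0.253] pointing down, gripper open.
Joint ranges: [-2.96, 2.96], [-0.34, 2.1], [-1.41, 1.46], [0.24, 2.44], [-1.37, 4.51], [0.17, 1.92], [-2.96, 2.96]. Speed limits (rad/s): [2.39, 2.39, 3.14, 3.14, 3.14, 3.14, 3.14].

### API

Orientations are given as a unit quaternion [w, x, y, z].
In Python, from station import bot gives the robot as it stands.
- The arm moves only by the tool jog_arm, never from a script. Its argument "deltas" is a list of rows, each a list of 7 numbers: the shift along the world's x, y, z in m, then the turn, a rotation vector about the world's x, y, z in rad, then the opening, from 0 (shut) to 1 (fully open). In form: [[x, y, z, rx, ry, rz, grip], ...]. A call has 1 to 10 rows; each row shifts and turns the commanded pose from where the row before left it; what a row does not reach is not made up. A row lasts 1/10 s, in which the tool goes at most 50 mm and 8.59 degrees, less where a joint would pass 70% of its speed; a pose out of reach is approached as far as the arm can. A call with a gripper value outside its range is refused whole. The fingers move at their own pace and stop on an object; "newtons" is the grip in N (left out, the last holds). Time passes only in rows, so rows that do not move let the fingers close. It gives the time, the measured TCP pose, the force, the opening and the grip force at its end, in the units of the state.
- bot.get_obs(): the state, without advancing time (a new reading comes with each control period).
- bot.read_camera(name): name is "side" or "top"; returns a dict with "img" (480x640x3 uint8, red, green, blue), "K" (3x3 intrinsics, pixels), "dist_coeffs" ([k1, k2, p1, p2, k3] as OpenCV has them; the pictures are not rectified), "eye" and "attitude" of the camera in the world. Camera axes: x right, y down, z forward; pixel columns grow to the right and rows downward; lengths in m; the calibration is good to about 2 mm. A picture is of the moment at which its call begins. There is no depth.
- bot.hand_in(): hands the job in; it is judged then, once.
The state is a dict: "t": time; "q": joint angles; "joint_vel": joint speeds; "joint_torque": joint torques, N m; "eef_pos": TCP position; "tool_rot": TCP orientation; "contact_force": force on the tool from outside, world axes, zero at the start; "torque": the same for the moment, N m; "gripper_width": opening from 0.0 (shut) to 1.0 (fully open); "grasp_force": force on a finger pad.
Only numpy, scipy, OpenCV 4.12 (cv2) and the standard library are available. Lean on these libraries where they do the work, as an engineer would, in place of code of your own. Each camera call takes 0.05 s, during which the arm holds its last target. There are 200 camera calls.

## Working session

There is one attempt and no reset: what is moved stays moved. The work goes in short steps, Python scripts to look and compute and a tool call to move; the robot and the scene stay as the last step left them, time stands still between calls to the robot, and variables do not carry over. Pictures are saved under pics/ and viewed, at most 10 in all, crops included, and the job is handed in when it is done.

Besides the shell and the picture viewer there is one more tool, called after "Emit:" by a JSON object that holds its "api" and its "payload", one argument or row to a line. jog_arm: Moves the arm, as the interface text tells. Its arguments: {"type":"object","properties":{"deltas":{"type":"array"},"newtons":{"type":"number"}},"required":["deltas"]}

```bash
mkdir -p pics; ls
python3 - <<'E'
from station import bot
import cv2
o=bot.get_obs(); print({k:(v if not hasattr(v,'round') else v) for k,v in o.items()}, bot.tip_reach)
for n in("top","side"):
    c=bot.read_camera(n); cv2.imwrite(f"pics/{n}0.png",c["img"][:,:,::-1]); print(n,c["K"],c["dist_coeffs"],c["eye"],c["attitude"])
E
```

```text
pics
{'t': 0.0, 'q': array([-1.34613344,  0.47701108,  0.02235428,  1.55540309, -0.01148457,
        1.10929178, -0.08310684]), 'joint_vel': array([-7.99722475e-04,  6.49367406e-04,  6.78314770e-04,  1.83305131e-03,
       -2.44726084e-04, -5.37093449e-05,  8.15510092e-05]), 'joint_torque': array([ 8.05182662e-02, -5.72354221e+01,  1.60915710e+00, -2.68518126e+01,
        2.10301479e-02, -6.75992284e-03, -1.45753482e-03]), 'eef_pos': array([0.22046909, 0.63799644, 0.25329828]), 'tool_rot': array([-9.53212801e-06,  1.65605237e-01,  9.86192124e-01,  8.22464990e-06]), 'contact_force': array([ 0.05719755, -0.40742836,  0.52001106]), 'torque': array([ 0.0352569 , -0.0043946 , -0.01216848]), 'grasp_force': 1.5598492976278067, 'gripper_width': 0.9991594514302657} 0.022
top [[490.00644823   0.         318.26145526]
 [  0.         490.00644823 241.04890415]
 [  0.           0.           1.        ]] [0.00381311 0.         0.         0.         0.        ] [ 0.38638693 -0.22653666  0.99512307] [-0.08013371  0.76951695 -0.62987046  0.06845032]
side [[552.79348139   0.         315.88993479]
 [  0.         552.79348139 236.49384302]
 [  0.           0.           1.        ]] [0.03720491 0.         0.         0.         0.        ] [0.25306736 0.55221882 0.86278492] [ 0.08052914 -0.1583071   0.89888085 -0.4005835 ]
```

View pics/top0.png

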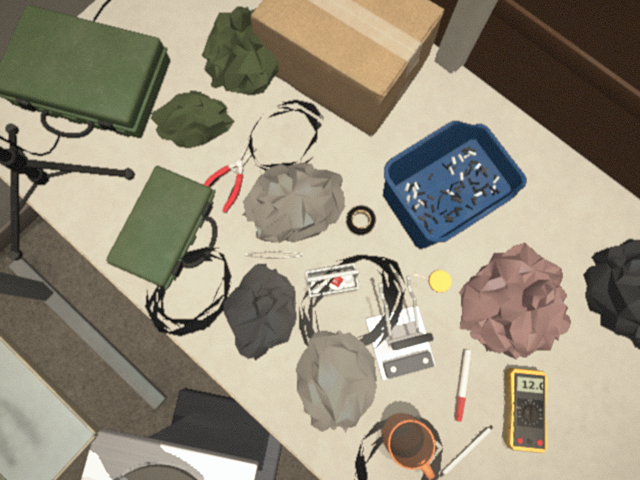

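View pics/side0.png

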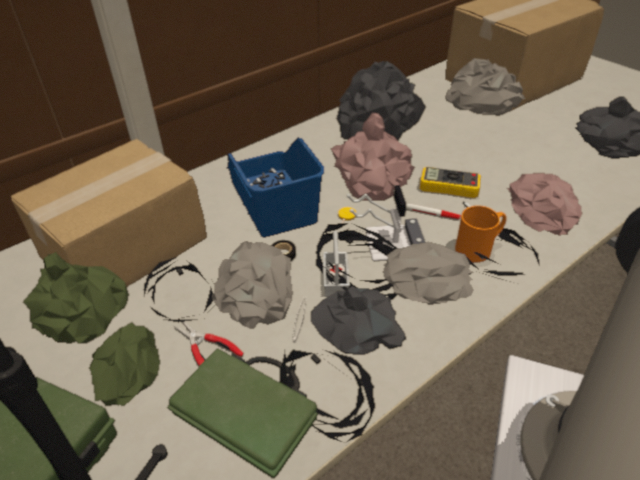

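The top view shows the basket at about (332,280) with the red patch at (337,282). The stand plate is at about (402,345), with its grip at (410,340) and its hooks towards (385,290). I'll enlarge both views.

```bash
cat > h.py <<'E'
import numpy as np, cv2
from scipy.spatial.transform import Rotation as R
from station import bot
def cam(n):
    c=bot.read_camera(n); c["R"]=R.from_quat(np.roll(c["attitude"],-1)).as_matrix(); return c
def ray(c,uv):
    p=cv2.undistortPoints(np.array([[uv]],float),c["K"],c["dist_coeffs"])[0,0]
    return c["R"]@np.array([*p,1])
def plane(c,uv,z):
    d=ray(c,uv); return c["eye"]+d*(z-c["eye"][2])/d[2]
def tri(c1,a,c2,b):
    d1,d2=ray(c1,a),ray(c2,b)
    s=np.linalg.lstsq(np.c_[d1,-d2],c2["eye"]-c1["eye"],rcond=None)[0]
    p,q=c1["eye"]+d1*s[0],c2["eye"]+d2*s[1]; return (p+q)/2,np.linalg.norm(p-q)
def proj(c,P):
    r=c["R"].T; return cv2.projectPoints(np.atleast_2d(P).astype(float),r,-r@c["eye"],c["K"],c["dist_coeffs"])[0][:,0]
def crop(c,f,x,y,w,h,s):
    cv2.imwrite(f,cv2.resize(np.ascontiguousarray(c["img"][y:y+h,x:x+w,::-1]),None,fx=s,fy=s,interpolation=cv2.INTER_CUBIC))
E
python3 - <<'E'
from h import *
t,s=cam("top"),cam("side")
crop(t,"pics/t1.png",290,240,160,150,4)
crop(s,"pics/s1.png",300,170,150,140,4)
for p in [(332,281),(402,345),(362,219)]: print(plane(t,p,0).round(3))
print(plane(s,(283,248),0), plane(s,(337,270),0))
E
```

```text
[ 0.52  -0.233  0.   ]
[ 0.422 -0.394 -0.   ]
[ 0.661 -0.269  0.   ]
[ 0.66225427 -0.28553075  0.        ] [ 5.22692205e-01 -2.59552901e-01 -1.11022302e-16]
```

View pics/t1.png

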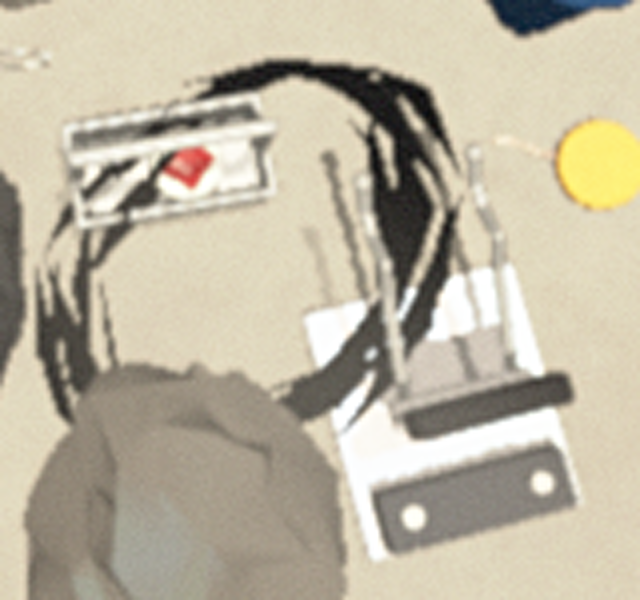

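View pics/s1.png

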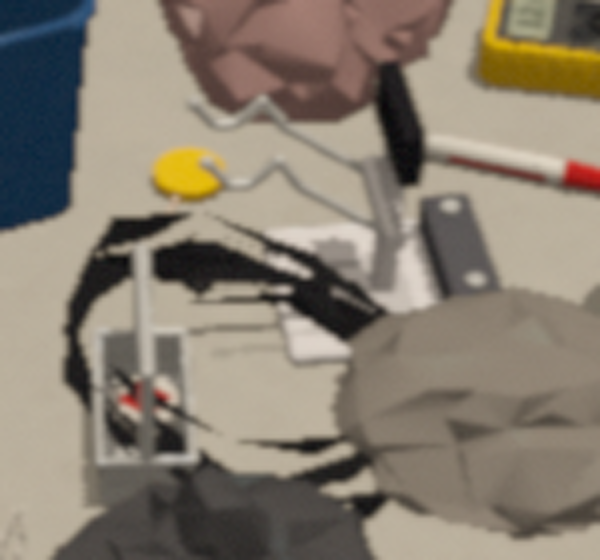

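The top crop shows the tray with the bar from about (308,280) to (358,272) in full-frame pixels. The plate corners are at (366,319), (419,305), (435,365) and (384,380), the hook tips at (380.5,284.5) and (408,277.5), and the grip runs (392,346)-(433,336). The side crop shows the bar at (335.5,232.5)-(337.5,281) and the hook tips at (348,196) and (352,211).

Run:
```python
from h import *
t,s=cam("top"),cam("side")
P=lambda p,z:plane(t,p,z)
c=[P(p,.008) for p in [(366.25,318.75),(418.75,305.5),(435,365),(383.75,380)]]
m=sum(c)/4; ax=(c[0]+c[1]-c[2]-c[3])[:2]; print("plate",m.round(4),"len",[np.linalg.norm(c[i]-c[(i+1)%4]).round(4) for i in range(4)],"yaw x",np.arctan2(ax[1],ax[0]))
ht=[P(p,.131) for p in [(380.5,284.5),(408.25,277.5)]]; print("tips top",np.round(ht,4))
for a,b in [((380.5,284.5),(351.75,210.75)),((408.25,277.5),(348,195.75))]: print("tips tri",tri(t,a,s,b))
b=[P(p,.097) for p in [(308,280),(358,271.75)]]; print("bar top",np.round(b,4),sum(b)/2,np.arctan2(*(b[0]-b[1])[:2]))
b=[plane(s,p,.095) for p in [(335.5,232.5),(337.5,281)]]; print("bar side",np.round(b,4))
f=lambda L:[P((290+x/4,240+y/4),.034) for x,y in L]
r=f([(65,127),(258,97),(275,188),(83,226)]); print("rim",np.round(r,4),(sum(r)/4).round(4),[np.linalg.norm(r[i]-r[(i+1)%4]).round(4) for i in range(4)])
sr=[plane(s,(300+x/4,170+y/4),.034) for x,y in [(97,332),(186,330),(197,455),(98,460)]]; print("rim side",np.round(sr,4),sum(sr)/4)
# grip top edge, side crop end top
g=[P((290+x/4,240+y/4),.142) for x,y in [(405,420),(415,440),(575,398),(568,375)]]; print("grip",np.round(g,4),sum(g)/4)
for nm,a,b in [("rock1",(330,333),(428,244)),]: print(nm,tri(t,a,s,b))
o=bot.get_obs();print(R.from_quat(np.roll(o["tool_rot"],-1)).as_matrix().round(3), bot.get_obs()['t'])
```

```text
plate [ 0.4273 -0.3892  0.008 ] len [np.float64(0.1091), np.float64(0.1188), np.float64(0.1049), np.float64(0.1218)] yaw x 0.4435254303456839
tips top [[ 0.5134 -0.3173  0.131 ]
 [ 0.5354 -0.3635  0.131 ]]
tips tri (array([ 0.51255371, -0.31817854,  0.12528677]), np.float64(0.0033700513112162335))
tips tri (array([ 0.53529139, -0.3645492 ,  0.12552655]), np.float64(0.0021992909139132845))
bar top [[ 0.5002 -0.1884  0.097 ]
 [ 0.5335 -0.276   0.097 ]] [ 0.51682017 -0.23219171  0.097     ] -0.36358900708528924
bar side [[ 0.5316 -0.2739  0.095 ]
 [ 0.4826 -0.1425  0.095 ]]
rim [[ 0.5235 -0.179   0.034 ]
 [ 0.5572 -0.2699  0.034 ]
 [ 0.5143 -0.2864  0.034 ]
 [ 0.4774 -0.1975  0.034 ]] [ 0.5181 -0.2332  0.034 ] [np.float64(0.0969), np.float64(0.0459), np.float64(0.0962), np.float64(0.0497)]
rim side [[ 0.555  -0.2676  0.034 ]
 [ 0.5098 -0.2851  0.034 ]
 [ 0.4756 -0.1984  0.034 ]
 [ 0.5223 -0.1782  0.034 ]] [ 0.51568474 -0.23232127  0.034     ]
grip [[ 0.4134 -0.3518  0.142 ]
 [ 0.4061 -0.3573  0.142 ]
 [ 0.4368 -0.4215  0.142 ]
 [ 0.4458 -0.4171  0.142 ]] [ 0.42553557 -0.38691003  0.142     ]
rock1 (array([ 0.3746879 , -0.24853737,  0.14191786]), np.float64(0.07592966805831707))
[[-0.945  0.327 -0.   ]
 [ 0.327  0.945  0.   ]
 [ 0.     0.    -1.   ]] 0.3
```

Run:
```python
from h import *
t,s=cam("top"),cam("side")
for n,a,b in [("foot",(130,174),(157,452)),("case corner",(212,186),(228,352)),("caseR",(158,168),(170,405)),("caseB",(165,285),(275,470)),("mug",(410,418),(480,212)),("bin",(386,165),(228,152)),("bin2",(420,248),(278,232)),("rock dark",(262,266),(357,290))]:
    p,e=tri(t,a,s,b); print(n,p.round(3),e.round(3))
for p in [(12,150),(130,174),(60,60),(160,225)]: print(p,plane(t,p,0).round(3),plane(t,p,.3).round(3))
print(proj(s,[[.221,.638,.253]]),proj(t,[[.221,.638,.253]]))
```

```text
foot [0.661 0.233 0.003] 0.004
case corner [0.644 0.041 0.04 ] 0.027
caseR [0.675 0.166 0.032] 0.0
caseB [ 0.476  0.143 -0.113] 0.05
mug [ 0.279 -0.41   0.115] 0.043
bin [ 0.725 -0.272  0.243] 0.067
bin2 [ 0.68  -0.396 -0.057] 0.087
rock dark [ 0.47  -0.108  0.124] 0.071
(12, 150) [0.662 0.497 0.   ] [0.579 0.279 0.3  ]
(130, 174) [0.66  0.234 0.   ] [0.578 0.095 0.3  ]
(60, 60) [0.889 0.462 0.   ] [0.738 0.254 0.3  ]
(160, 225) [0.564 0.142 0.   ] [0.511 0.031 0.3  ]
[[ 335.51350523 1153.3703041 ]] [[-283.47935423  340.89171714]]
```

Run:
```python
from h import *
t,s=cam("top"),cam("side")
for p in [(15,255),(12,130),(10,160),(30,178)]: print(p,*[plane(t,p,z).round(3) for z in (0,.1,.2)])
print(proj(s,[plane(t,(15,255),0),plane(t,(10,160),.1),plane(t,(10,160),.2),plane(t,(10,160),.3),plane(t,(10,160),.4)]).round(0))
print(*[plane(s,(15,365),z).round(3) for z in (.1,.2,.3,.4,.5)])
crop(s,"pics/s2.png",0,300,200,180,4)
```

```text
(15, 255) [0.444 0.417 0.   ] [0.438 0.352 0.1  ] [0.432 0.287 0.2  ]
(12, 130) [0.706 0.512 0.   ] [0.674 0.438 0.1  ] [0.642 0.364 0.2  ]
(10, 160) [0.64  0.494 0.   ] [0.614 0.422 0.1  ] [0.589 0.349 0.2  ]
(30, 178) [0.609 0.439 0.   ] [0.587 0.372 0.1  ] [0.565 0.305 0.2  ]
[[225. 640.]
 [ 90. 565.]
 [124. 479.]
 [158. 389.]
 [195. 293.]]
[0.921 0.218 0.1  ] [0.833 0.262 0.2  ] [0.746 0.306 0.3  ] [0.658 0.349 0.4  ] [0.571 0.393 0.5  ]
```

View pics/s2.png

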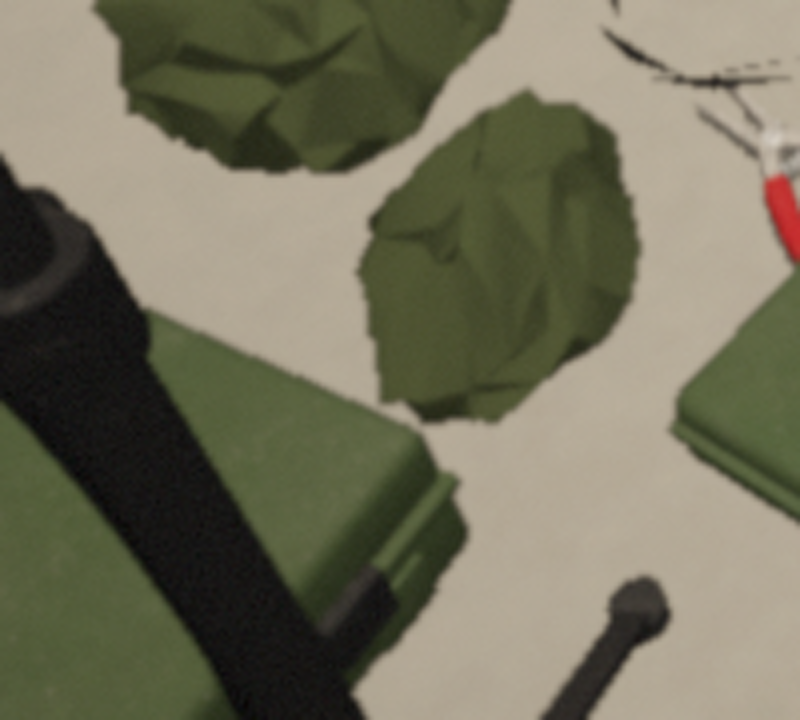

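The tripod pole stands near (0.62,0.44), so I'll pass inside it at a radius of about 0.46.

Emit:
{"api": "jog_arm", "payload": {
  "deltas": [
    [-0.009,-0.025,0,0,0,0,1],
    [-0.009,-0.025,0,0,0,0,1],
    [-0.009,-0.025,0,0,0,0,1],
    [-0.009,-0.025,0,0,0,0,1],
    [-0.009,-0.025,0,0,0,0,1],
    [-0.009,-0.025,0,0,0,0,1],
    [-0.009,-0.025,0,0,0,0,1],
    [-0.006,-0.025,0,0,0,0,1],
    [0.015,-0.01,0,0,0,-0.03,1],
    [0.02,-0.013,0,0,0,-0.03,1]
  ]
}}

```text
t: 1.5
eef_pos: [0.1869, 0.4145, 0.2532]
tool_rot: [-0.0, 0.195, 0.981, 0.0]
contact_force: [0.3, 0.9, -2.9]
gripper_width: 1.003
grasp_force: 0.0
```

```bash
python3 -c "
from station import bot
o=bot.get_obs();print(o['q'].round(3),o['eef_pos'])"
```

```text
[-1.314  0.111  0.031  2.061 -0.004  0.969 -0.102] [0.18685701 0.41451369 0.2532323 ]
```

Emit:
{"api": "jog_arm", "payload": {
  "deltas": [
    [0.026,-0.016,0,0,0,-0.03,1],
    [0.026,-0.016,0,0,0,-0.03,1],
    [0.026,-0.016,0,0,0,-0.03,1],
    [0.026,-0.016,0,0,0,-0.03,1],
    [0.026,-0.017,0,0,0,-0.03,1],
    [0.02,-0.026,0,0,0,-0.03,1],
    [0.02,-0.026,0,0,0,-0.03,1],
    [0.02,-0.026,0,0,0,-0.03,1],
    [0.02,-0.026,0,0,0,-0.03,1],
    [0.02,-0.026,0,0,0,-0.03,1]
  ]
}}

```text
t: 2.5
eef_pos: [0.4187, 0.2014, 0.2533]
tool_rot: [0.0, 0.342, 0.94, -0.0]
contact_force: [0.1, 0.8, -3.3]
gripper_width: 0.999
grasp_force: 0.0
```

Emit:
{"api": "jog_arm", "payload": {
  "deltas": [
    [0.008,-0.035,0,0,0,-0.051,1],
    [0.008,-0.045,0,0,0,-0.051,1],
    [0.008,-0.045,0,0,0,-0.051,1],
    [0.008,-0.045,0,0,0,-0.051,1],
    [0.01,-0.045,0,0,0,-0.051,1],
    [0.01,-0.045,0,0,0,-0.051,1],
    [0.012,-0.045,0,0,0,-0.051,1],
    [0.012,-0.045,0,0,0,-0.051,1],
    [0.012,-0.045,0,0,0,-0.051,1],
    [0.012,-0.04,0,0,0,-0.051,1]
  ]
}}

```text
t: 3.5
eef_pos: [0.5164, -0.2357, 0.2534]
tool_rot: [0.001, 0.568, 0.823, -0.001]
contact_force: [0.4, 0.3, -3.0]
gripper_width: 0.997
grasp_force: 0.0
```

Run:
```python
from h import *
o=bot.get_obs();print(o['t'],o['q'].round(3),o['eef_pos']);y=R.from_quat(np.roll(o["tool_rot"],-1)).as_matrix()[:,1];print(np.arctan2(y[1],y[0]))
s,t=cam("side"),cam("top")
a=np.ascontiguousarray(s["img"][130:350,240:500,::-1]);b=np.ascontiguousarray(t["img"][200:420,250:510,::-1])
cv2.imwrite("pics/c3.png",cv2.resize(np.vstack([np.hstack([a,b])]),None,fx=1.53,fy=1.53,interpolation=2))
```

```text
3.5 [-0.237  0.356  0.707  1.853 -0.265  1.028  0.941] [ 0.51636643 -0.23569962  0.25344079]
0.3627075965316503
```

View pics/c3.png

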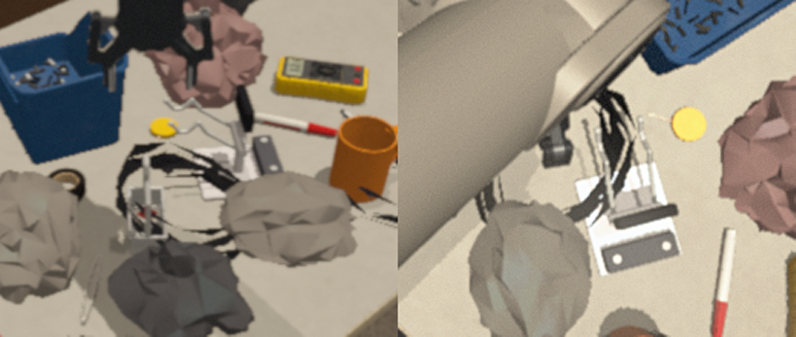

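The side crop (left) shows the open gripper above the basket at about (150,200). The top crop (right) shows the stand clear, with the arm hiding the basket. Descending to grasp.

Emit:
{"api": "jog_arm", "payload": {
  "deltas": [
    [0.001,0.003,-0.015,0,0,0.007,1],
    [0,0,-0.02,0,0,0,1],
    [0,0,-0.02,0,0,0,1],
    [0,0,-0.02,0,0,0,1],
    [0,0,-0.02,0,0,0,1],
    [0,0,-0.02,0,0,0,1],
    [0,0,-0.015,0,0,0,1],
    [0,0,-0.015,0,0,0,1],
    [0,0,-0.01,0,0,0,1],
    [0,0,0,0,0,0,1]
  ]
}}

```text
t: 4.6
eef_pos: [0.5168, -0.2275, 0.097]
tool_rot: [-0.001, 0.563, 0.827, -0.0]
contact_force: [-0.3, -0.3, -3.9]
gripper_width: 0.999
grasp_force: 0.0
```

Emit:
{"api": "jog_arm", "payload": {
  "deltas": [
    [0,0,0,0,0,0,0.3],
    [0,0,0,0,0,0,0.3],
    [0,0,0,0,0,0,0.2],
    [0,0,0,0,0,0,0.1],
    [0,0,0,0,0,0,0],
    [0,0,0,0,0,0,0],
    [0,0,0,0,0,0,0],
    [0,0,0,0,0,0,0]
  ],
  "newtons": 40
}}

```text
t: 5.4
eef_pos: [0.5175, -0.2281, 0.0986]
tool_rot: [0.0, 0.563, 0.826, 0.0]
contact_force: [-2.1, 1.5, 1.7]
gripper_width: 0.079
grasp_force: 39.2
```

Run:
```python
from h import *
s,t=cam("side"),cam("top")
a=np.ascontiguousarray(s["img"][130:350,240:500,::-1]);b=np.ascontiguousarray(t["img"][200:420,250:510,::-1])
cv2.imwrite("pics/c4.png",cv2.resize(np.vstack([np.hstack([a,b])]),None,fx=1.53,fy=1.53,interpolation=2))
```

```text
(no output)
```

View pics/c4.png

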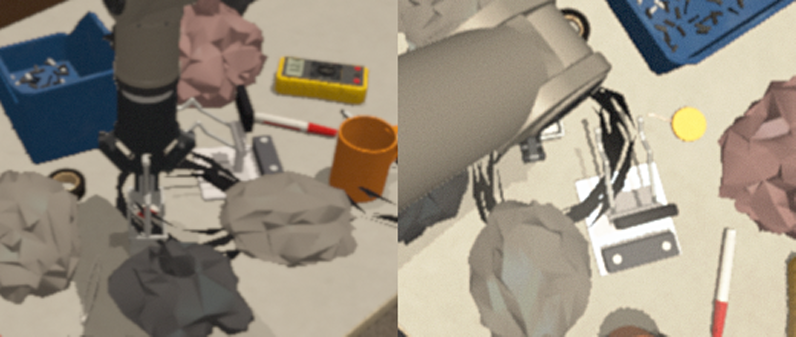

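The side crop shows the fingers closed on the bar at about (148,165), with the tray below. Next: lift 5 cm, then slide past the hook tips while aligning the yaw.

Emit:
{"api": "jog_arm", "payload": {
  "deltas": [
    [0,0,0.003,0,0,0,0],
    [0,0,0.008,0,0,0,0],
    [0,0,0.01,0,0,0,0],
    [0,0,0.012,0,0,0,0],
    [0,0,0.012,0,0,0,0],
    [0,0,0.008,0,0,0,0],
    [0,0,0,0,0,0,0],
    [0,0,0,0,0,0,0]
  ]
}}

```text
t: 6.3
eef_pos: [0.5175, -0.2278, 0.1514]
tool_rot: [0.0, 0.563, 0.827, 0.0]
contact_force: [-0.5, 0.7, -4.6]
gripper_width: 0.081
grasp_force: 39.0
```

Emit:
{"api": "jog_arm", "payload": {
  "deltas": [
    [0.003,-0.006,0,0,0,0.008,0],
    [0.004,-0.01,0,0,0,0.008,0],
    [0.005,-0.012,0,0,0,0.008,0],
    [0.005,-0.012,0,0,0,0.008,0],
    [0.005,-0.012,0,0,0,0.008,0],
    [0.005,-0.012,0,0,0,0.008,0],
    [0.005,-0.012,0,0,0,0.008,0],
    [0.004,-0.011,0,0,0,0.008,0],
    [0.003,-0.008,0,0,0,0.009,0],
    [0,0,0,0,0,0,0]
  ]
}}

```text
t: 7.3
eef_pos: [0.5566, -0.3246, 0.1514]
tool_rot: [0.0, 0.533, 0.846, -0.0]
contact_force: [0.4, 1.1, -5.1]
gripper_width: 0.071
grasp_force: 39.0
```

Emit:
{"api": "jog_arm", "payload": {
  "deltas": [
    [0,0,0,0,0,0,0],
    [0,0,0,0,0,0,0]
  ]
}}

```text
t: 7.5
eef_pos: [0.5564, -0.3222, 0.1512]
tool_rot: [-0.0, 0.532, 0.847, 0.0]
contact_force: [0.6, 0.2, -4.5]
gripper_width: 0.077
grasp_force: 39.0
```

Run:
```python
from h import *
s,t=cam("side"),cam("top")
a=np.ascontiguousarray(s["img"][150:290,290:440,::-1]);b=np.ascontiguousarray(t["img"][250:390,310:460,::-1])
cv2.imwrite("pics/c5.png",cv2.resize(np.hstack([a,b]),None,fx=2.66,fy=2.66,interpolation=2))
o=bot.get_obs();y=R.from_quat(np.roll(o["tool_rot"],-1)).as_matrix()[:,1];print(np.arctan2(y[1],y[0]))
```

```text
0.4487173399664391
```

View pics/c5.png

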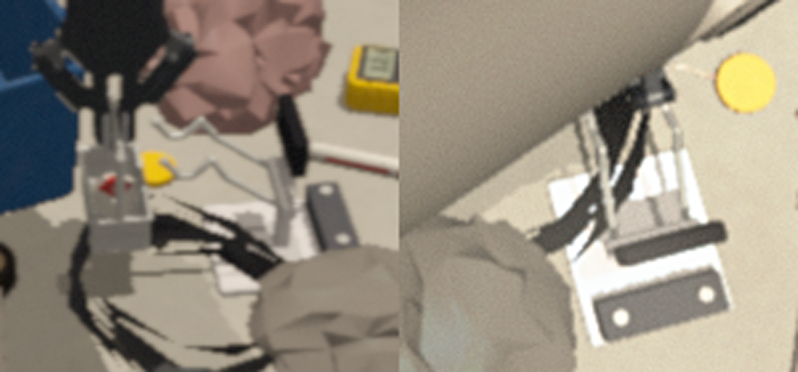

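The side crop shows the basket hanging level in the gripper at (110,180), outside the hook tips at (155,170) and (155,125), with the bar higher than the tips. Sliding in above the seats.

Emit:
{"api": "jog_arm", "payload": {
  "deltas": [
    [-0.004,-0.002,0,0,0,0,0],
    [-0.006,-0.003,0,0,0,0,0],
    [-0.007,-0.004,0,0,0,0,0],
    [-0.007,-0.004,0,0,0,0,0],
    [-0.007,-0.003,0,0,0,0,0],
    [-0.007,-0.003,0,0,0,0,0],
    [-0.007,-0.003,0,0,0,0,0],
    [-0.005,-0.003,0,0,0,0,0],
    [0,0,0,0,0,0,0],
    [0,0,0,0,0,0,0]
  ]
}}

```text
t: 8.6
eef_pos: [0.5067, -0.348, 0.1514]
tool_rot: [0.0, 0.532, 0.846, 0.0]
contact_force: [0.0, 1.1, -5.5]
gripper_width: 0.074
grasp_force: 39.0
```

Run:
```python
from h import *
s,t=cam("side"),cam("top")
a=np.ascontiguousarray(s["img"][150:290,290:440,::-1]);b=np.ascontiguousarray(t["img"][250:390,310:460,::-1])
cv2.imwrite("pics/c6.png",cv2.resize(np.hstack([a,b]),None,fx=2.66,fy=2.66,interpolation=2))
o=bot.get_obs();print(o['eef_pos'],o['q'].round(2))
```

```text
[ 0.50703207 -0.34771223  0.15127949] [ 0.07  0.55  0.59  1.83 -0.39  0.88  1.29]
```

View pics/c6.png

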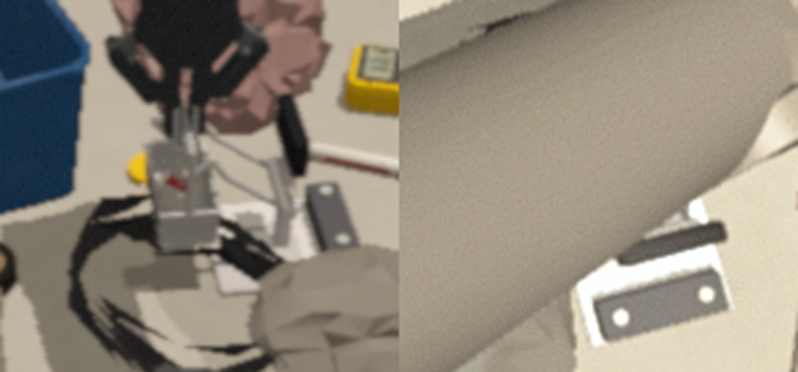

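The stand hasn't moved: the grip is still at (620,258)-(725,230) in the top crop. In the side crop the bar is over the hooks. Lowering.

Emit:
{"api": "jog_arm", "payload": {
  "deltas": [
    [0,0,-0.004,0,0,0,0],
    [0,0,-0.004,0,0,0,0],
    [0,0,-0.004,0,0,0,0],
    [0,0,-0.004,0,0,0,0],
    [0,0,-0.003,0,0,0,0],
    [0,0,-0.003,0,0,0,0],
    [0,0,0,0,0,0,0]
  ]
}}

```text
t: 9.4
eef_pos: [0.5063, -0.3479, 0.1288]
tool_rot: [-0.0, 0.532, 0.846, -0.0]
contact_force: [-0.2, 0.7, -4.5]
gripper_width: 0.073
grasp_force: 39.0
```

Emit:
{"api": "jog_arm", "payload": {
  "deltas": [
    [0,0,-0.002,0,0,0,0],
    [0,0,-0.002,0,0,0,0],
    [0,0,0,0,0,0,0],
    [0,0,0,0,0,0,0]
  ]
}}

```text
t: 9.8
eef_pos: [0.5065, -0.348, 0.1253]
tool_rot: [-0.0, 0.532, 0.846, 0.0]
contact_force: [0.0, 1.1, -4.5]
gripper_width: 0.075
grasp_force: 39.0
```

Emit:
{"api": "jog_arm", "payload": {
  "deltas": [
    [0,0,-0.002,0,0,0,0],
    [0,0,0,0,0,0,0],
    [0,0,-0.001,0,0,0,0],
    [0,0,0,0,0,0,0],
    [0,0,0,0,0,0,0]
  ]
}}

```text
t: 10.3
eef_pos: [0.5065, -0.348, 0.1223]
tool_rot: [-0.0, 0.532, 0.847, 0.0]
contact_force: [-0.0, 1.1, -5.7]
gripper_width: 0.072
grasp_force: 39.0
```

Run:
```python
from h import *
s=cam("side")
crop(s,"pics/c7.png",320,170,120,110,5)
```

```text
(no output)
```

View pics/c7.png

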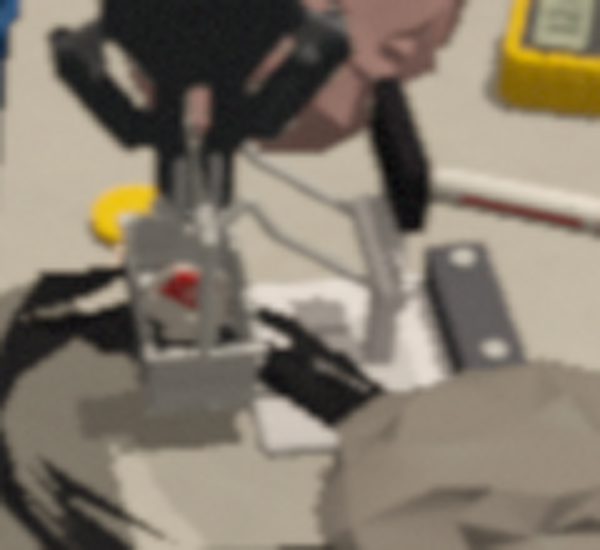

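The side crop shows the near hook meeting the bar at about (215,215), just below the jaws. The tray is level and the tin is inside. I'll lower the last bit, then release.

Emit:
{"api": "jog_arm", "payload": {
  "deltas": [
    [0,0,-0.001,0,0,0,0],
    [0,0,0,0,0,0,0],
    [0,0,-0.001,0,0,0,0],
    [0,0,0,0,0,0,0],
    [0,0,0,0,0,0,0]
  ],
  "newtons": 25
}}

```text
t: 10.85
eef_pos: [0.5067, -0.3482, 0.1209]
tool_rot: [0.0, 0.532, 0.846, 0.0]
contact_force: [-1.5, 2.5, 4.1]
gripper_width: 0.076
grasp_force: 39.8
```

Contact: the vertical force rose by about 9 N, so the bar is seated. Releasing.

Emit:
{"api": "jog_arm", "payload": {
  "deltas": [
    [0,0,0,0,0,0,0.12],
    [0,0,0,0,0,0,0.2],
    [0,0,0,0,0,0,0.3],
    [0,0,0,0,0,0,0.4],
    [0,0,0,0,0,0,0.5],
    [0,0,0,0,0,0,0.5],
    [0,0,0,0,0,0,0.5]
  ]
}}

```text
t: 11.55
eef_pos: [0.5065, -0.348, 0.1203]
tool_rot: [0.0, 0.532, 0.847, -0.0]
contact_force: [1.2, 0.4, -2.8]
gripper_width: 0.496
grasp_force: 0.0
```

Emit:
{"api": "jog_arm", "payload": {
  "deltas": [
    [0,0,0.006,0,0,0,0.5],
    [0,0,0.01,0,0,0,0.5],
    [0,0,0.015,0,0,0,0.5],
    [0,0,0.02,0,0,0,0.5],
    [0,0,0.02,0,0,0,0.5],
    [0,0,0.02,0,0,0,0.5],
    [0,0,0.02,0,0,0,0.5],
    [0,0,0.02,0,0,0,0.5]
  ]
}}

```text
t: 12.35
eef_pos: [0.5065, -0.3482, 0.2537]
tool_rot: [0.001, 0.533, 0.846, 0.0]
contact_force: [1.1, 0.6, -4.0]
gripper_width: 0.5
grasp_force: 0.0
```

Run:
```python
from h import *
s,t=cam("side"),cam("top")
cv2.imwrite("pics/side_after.png",s["img"][:,:,::-1])
cv2.imwrite("pics/top_after.png",t["img"][:,:,::-1])
hsv=cv2.cvtColor(s["img"],cv2.COLOR_RGB2HSV)
red=((hsv[...,0]<8)|(hsv[...,0]>172))&(hsv[...,1]>150)&(hsv[...,2]>90)
n,l,st,ce=cv2.connectedComponentsWithStats(red.astype(np.uint8))
for i in range(1,n):
    if st[i,4]>8: print("red side",ce[i].round(1),st[i])
# predicted tin lid centre with basket hung at seat
yaw=.447;ex=np.array([np.cos(yaw),np.sin(yaw),0]);ey=np.array([-ex[1],ex[0],0]);O=np.array([.4265,-.388,0])
seat=O+.09*ex+[0,0,.118]; print("seat",seat,proj(s,[seat,seat-[0,0,.073],seat-[0,0,.061]]),"\nbar ends",proj(s,[seat+.046*ey,seat-.046*ey]),proj(t,[seat+.046*ey,seat-.046*ey]))
g=O+[0,0,.142]; print("grip ends pred top",proj(t,[g+.035*ey,g-.035*ey]))
dark=(t["img"].max(2)<75); dark[:325]=0;dark[352:]=0;dark[:,:385]=0;dark[:,442:]=0
n,l,st,ce=cv2.connectedComponentsWithStats(dark.astype(np.uint8))
for i in range(1,n):
    if st[i,4]>30: print("dark top",ce[i].round(1),st[i])
```

```text
red side [449.8 214.7] [441 211  20   8  91]
red side [355.1 226.8] [353 225   5   5  17]
red side [223.9 343.3] [205 334  38  22 238]
red side [196.9 354.5] [192 344  12  21 130]
seat [ 0.50765732 -0.3490964   0.118     ] [[357.43157132 205.1363815 ]
 [356.38153286 230.64132775]
 [356.54800071 226.58754336]] 
bar ends [[360.64007313 218.76870873]
 [354.40362406 192.2620964 ]] [[371.77946112 298.33054683]
 [421.09868005 285.733813  ]]
grip ends pred top [[393.74818091 346.76607768]
 [433.07141462 336.47598859]]
```

The red lid patch is at (355,227), where a hung basket would put it, and it barely moved on release. Next I go over the grip.

Emit:
{"api": "jog_arm", "payload": {
  "deltas": [
    [-0.008,-0.004,0,0,0,0,0.6],
    [-0.014,-0.007,0,0,0,0,0.6],
    [-0.016,-0.008,0,0,0,0,0.6],
    [-0.016,-0.008,0,0,0,0,0.6],
    [-0.014,-0.007,0,0,0,0,0.6],
    [-0.012,-0.006,0,0,0,-0.002,0.6],
    [0,0,0,0,0,0,0.6],
    [0,0,0,0,0,0,0.6]
  ]
}}

```text
t: 13.25
eef_pos: [0.4267, -0.388, 0.2514]
tool_rot: [0.0, 0.533, 0.846, 0.0]
contact_force: [1.0, 0.6, -3.7]
gripper_width: 0.603
grasp_force: 0.0
```

Run:
```python
from h import *
s,t=cam("side"),cam("top")
yaw=.447;ex=np.array([np.cos(yaw),np.sin(yaw),0]);ey=np.array([-ex[1],ex[0],0]);O=np.array([.4265,-.388,0])
# counterweight bolts / grip in side view: dark blob of grip vs prediction
g=O+[0,0,.124]; print("pred side grip corners",proj(s,[g+a*.035*ey+b*np.array([0,0,.018]) for a in(-1,1) for b in(-1,1)]).round(1))
d=(s["img"].max(2)<60).astype(np.uint8); m=np.zeros_like(d); m[176:222,388:412]=1
ys,xs=np.nonzero(d*m); print("dark",len(xs),xs.min(),xs.max(),ys.min(),ys.max(),xs.mean(),ys.mean(), "pred c",proj(s,g))
# white plate corners still visible in top
w=((t["img"].min(2)>195)).astype(np.uint8);n,l,st,ce=cv2.connectedComponentsWithStats(w)
for i in range(1,n):
    if st[i,4]>150: print("white top",ce[i].round(1),st[i])
# tray rim/bar brightness profile: light pixels along predicted bar in side view
seat=O+.09*ex+[0,0,.118]
print(proj(s,[seat+a*.046*ey+np.array([0,0,z]) for a in(-1,1) for z in(0,-.061)]).round(1))
crop(s,"pics/chk.png",330,180,60,70,1)
gm=cv2.cvtColor(s["img"],cv2.COLOR_RGB2GRAY); print(gm[186:226:2,344:372])
```

```text
pred side grip corners [[395.1 196.7]
 [396.4 183.6]
 [401.6 216.8]
 [403.1 203.5]]
dark 216 394 405 186 215 399.3333333333333 200.55092592592592 pred c [[398.96594218 199.99881041]]
white top [396.  208.1] [  210    77   394   230 23335]
white top [170.8 169.7] [   30    78   284   233 13736]
white top [515.1 130. ] [500 110  28  41 315]
white top [202.4 236.6] [189 222  22  28 302]
white top [193.1 288.5] [ 164  259   59   59 2115]
white top [355.4 269. ] [337 260  37  22 277]
white top [573.5 322.6] [566 307  15  32 177]
white top [463.8 318.3] [452 309  25  18 283]
white top [517.8 331.1] [503 310  35  55 165]
white top [379.8 345.3] [373 334  15  21 157]
white top [264.4 376.8] [ 227  344   79   65 2489]
white top [513.5 405.7] [506 395  18  21 204]
white top [467.2 450.8] [444 428  48  46 310]
white top [111.8 455.9] [  81  432   74   48 2128]
[[354.4 192.3]
 [353.6 213.6]
 [360.6 218.8]
 [359.6 240.4]]
[[179 169 137  99  79  73  72  76  87 100 111 116 119 123 127 128 130 129
  127 123 110  94  78  75  73  73  74  75]
 [182 180 171 146 110  85  75  73  75  83 101 111 118 122 12
[... 1463 characters left out ...]
139 122 116 112 109 106 104 102  99  97 102 107 110 108 110 116 123 122
  117 113 113 115 136 163 177 180 172 149]
 [142 115 101  98  99  99  99  99  98  97  97 100 103 109 110 113 120 124
  117 106 101 120 145 169 179 182 181 176]
 [130 127 114 102  97  95  97  98  97  97  97  96  98  98  99 103 114 121
  117 103  99 113 136 165 179 183 183 183]
 [148 124 111 101  97  99  98  99  99  98  99  97  99 101  97  98  99 101
   99  91  88  96 112 143 170 181 184 183]
 [123 111 112 102  99 100  99  97  98 102 105 107 104 104 101  99  98 100
   98  94  89  93 113 138 165 180 182 181]
 [ 62  99 118 110  99 101 105 112 123 127 118  98  83  83  95  98  98 100
  100  99  95  93 103 125 149 170 179 181]]
```

The grip matches its predicted place to under 1 px, and the bar shows at about (357,205), as predicted for the seat. Descending onto the grip and closing.

Emit:
{"api": "jog_arm", "payload": {
  "deltas": [
    [0,0,-0.012,0,0,0,0.6],
    [0,0,-0.015,0,0,0,0.6],
    [0,0,-0.018,0,0,0,0.6],
    [0,0,-0.018,0,0,0,0.6],
    [0,0,-0.018,0,0,0,0.6],
    [0,0,-0.015,0,0,0,0.6],
    [0,0,-0.012,0,0,0,0.6],
    [0,0,-0.009,0,0,0,0.6],
    [0,0,-0.004,0,0,0,0.6],
    [0,0,0,0,0,0,0.6]
  ]
}}

```text
t: 14.35
eef_pos: [0.4264, -0.388, 0.1299]
tool_rot: [-0.0, 0.533, 0.846, -0.0]
contact_force: [0.6, 1.1, -3.3]
gripper_width: 0.602
grasp_force: 0.0
```

Emit:
{"api": "jog_arm", "payload": {
  "deltas": [
    [0,0,0,0,0,0,0.4],
    [0,0,0,0,0,0,0.3],
    [0,0,0,0,0,0,0.26],
    [0,0,0,0,0,0,0.23],
    [0,0,0,0,0,0,0.2],
    [0,0,0,0,0,0,0.17],
    [0,0,0,0,0,0,0.1],
    [0,0,0,0,0,0,0],
    [0,0,0,0,0,0,0],
    [0,0,0,0,0,0,0]
  ],
  "newtons": 80
}}

```text
t: 15.35
eef_pos: [0.4269, -0.388, 0.1306]
tool_rot: [0.0, 0.533, 0.846, 0.0]
contact_force: [1.3, 2.2, 1.2]
gripper_width: 0.151
grasp_force: 78.3
```

Emit:
{"api": "jog_arm", "payload": {
  "deltas": [
    [0,0,0.002,0,0,0,0],
    [0,0,0.003,0,0,0,0],
    [0,0,0.004,0,0,0,0],
    [0,0,0.005,0,0,0,0],
    [0,0,0.006,0,0,0,0],
    [0,0,0.006,0,0,0,0],
    [0,0,0.006,0,0,0,0],
    [0,0,0.006,0,0,0,0],
    [0,0,0.006,0,0,0,0],
    [0,0,0.006,0,0,0,0]
  ]
}}

```text
t: 16.35
eef_pos: [0.4264, -0.388, 0.1808]
tool_rot: [-0.0, 0.533, 0.846, 0.0]
contact_force: [-0.6, -0.0, -10.1]
gripper_width: 0.151
grasp_force: 77.9
```

Emit:
{"api": "jog_arm", "payload": {
  "deltas": [
    [0,0,0.007,0,0,0,0],
    [0,0,0.009,0,0,0,0],
    [0,0,0.01,0,0,0,0],
    [0,0,0.01,0,0,0,0],
    [0,0,0.01,0,0,0,0],
    [0,0,0.01,0,0,0,0],
    [0,0,0.009,0,0,0,0],
    [0,0,0.007,0,0,0,0],
    [0,0,0.005,0,0,0,0],
    [0,0,0.003,0,0,0,0]
  ]
}}

```text
t: 17.35
eef_pos: [0.4266, -0.388, 0.2607]
tool_rot: [0.0, 0.533, 0.846, 0.0]
contact_force: [0.2, 1.3, -9.7]
gripper_width: 0.153
grasp_force: 77.9
```

Emit:
{"api": "jog_arm", "payload": {
  "deltas": [
    [0,0,0.002,0,0,0,0],
    [0,0,0,0,0,0,0],
    [0,0,0,0,0,0,0],
    [0,0,0,0,0,0,0],
    [0,0,0,0,0,0,0],
    [0,0,0,0,0,0,0],
    [0,0,0,0,0,0,0],
    [0,0,0,0,0,0,0],
    [0,0,0,0,0,0,0],
    [0,0,0,0,0,0,0]
  ]
}}

```text
t: 18.35
eef_pos: [0.4265, -0.388, 0.2623]
tool_rot: [-0.0, 0.533, 0.846, 0.0]
contact_force: [0.3, 1.4, -9.8]
gripper_width: 0.151
grasp_force: 77.9
```

Run:
```python
from h import *
s,t=cam("side"),cam("top"); o=bot.get_obs(); print(o['eef_pos'],o['contact_force'],o['torque'],o['joint_vel'].round(4))
dz=o['eef_pos'][2]-.1306
hsv=cv2.cvtColor(s["img"],cv2.COLOR_RGB2HSV)
red=((hsv[...,0]<8)|(hsv[...,0]>172))&(hsv[...,1]>150)&(hsv[...,2]>90)
n,l,st,ce=cv2.connectedComponentsWithStats(red.astype(np.uint8))
for i in range(1,n):
    if st[i,4]>5: print("red side",ce[i].round(1),st[i])
p=plane(s,(355.1,226.8),.045); print("patch pred after lift",dz,proj(s,p+[0,0,dz]))
yaw=.447;ex=np.array([np.cos(yaw),np.sin(yaw),0]);ey=np.array([-ex[1],ex[0],0]);O=np.array([.4265,-.388,dz])
w=[O+a*.062*ex+b*.055*ey+[0,0,.008] for a,b in [(1,1),(1,-1),(-1,-1),(-1,1)]]
print("plate pred side",proj(s,w).round(1).tolist(),"\ntop",proj(t,w).round(1).tolist())
seat=O+.09*ex+[0,0,.118]; print("bar ends side",proj(s,[seat+.046*ey,seat-.046*ey]).round(1).tolist())
cv2.imwrite("pics/side_fin.png",s["img"][:,:,::-1])
L=((s["img"].min(2)>205)).astype(np.uint8);n,l,st,ce=cv2.connectedComponentsWithStats(L)
for i in range(1,n):
    if st[i,4]>60 and 300<ce[i][0]<450: print("white side",ce[i].round(1),st[i])
```

```text
[ 0.42650067 -0.38803303  0.26231067] [-0.35225675  1.30411753 -9.33431935] [0.02128464 0.04330016 0.01538418] [ 0.0005  0.0004  0.0015  0.0009 -0.0015 -0.0019 -0.0005]
red side [473.5 174.3] [472 174   4   2   6]
red side [357.6 179.4] [355 178   6   4  16]
red side [472.6 182.5] [471 181   4   4  10]
red side [449.8 214.7] [441 211  20   8  94]
red side [223.9 343.3] [205 334  38  22 238]
red side [196.9 354.5] [192 344  12  21 130]
patch pred after lift 0.13171066829020778 [[356.95232654 179.32037311]]
plate pred side [[375.2, 212.5], [366.7, 181.0], [422.3, 177.2], [434.7, 208.2]] 
top [[372.5, 314.1], [433.3, 298.5], [454.8, 369.8], [392.3, 386.4]]
bar ends side [[363.1, 166.5], [356.3, 141.0]]
```

The stand is 13 cm up and still. The load is about 6 N with almost no moment, and the lid patch is where a rigid level lift would put it (357.6,179.4 seen, 357.0,179.3 predicted).

```bash
python3 -c "
from station import bot
print(bot.hand_in())"
```

```text
the job is handed in; nothing more can be done
None
```

The basket, with its tin, hangs on both hooks, and the arm is holding the stand by its grip, level and still, 13 cm off the table; the job was handed in at about 18 s, with the lift confirmed by force and pixel checks rather than a final viewed picture.

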